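# Weigh the red scrap tin on the spring scale

### The job

Weigh the tin with the red lid: pick it up by the square grip on top, hang it by its wire bail on the hook of the spring scale, and let it down slowly so that the pointer sinks without jumping and settles. Leave the tin hanging still on the hook by itself, clear of the bench, and leave the blue-lidded tin where it stands.

Things in the scene. Friction and masses are not known exactly. Their poses are not given: they have to be found in the camera images.
- red_tin: Aluminium tin, d 64, 290-430 g; red lid d 70, top at z 72. Stiff 6 mm wire bail in its y-z plane: uprights at y +-27, top wire's centre line at z 134 mid, 127 at ends. The window below it (48 wide, z 72 to 131 mid) is passed through along the tin's x from either side. Red square grip 16x16, sides along x and y, on mid wire, z 134-176. Origin: centre of underside, z up. All mm.
- blue_tin: Bystander: the same tin in every size, but with a blue lid and blue grip. It stands 100 to 280 mm from the red one, to its left or right. Origin: centre of the underside, z up.
- hook (a point): Trough bottom of the scale's hook, on the centre line of its 6 mm wire; 225 mm up unloaded, sinks with load. x: level from free tip to column, z up. Wire rises 18 mm to both sides: to the free tip at x -22 (top 21 above), to a level arm at x +22 to the column (d 42, axis x +120, 274 high; plate at y 30-86). Pass the bail over the tip along +x, lower: its wire rests 6 above this point.
- scale (a joint): Travel of the scale's sprung hook and red pointer in m: 0 unloaded, grows as they sink, stop at 0.075. It sinks 1 mm for each 10 g hung on it (98 N/m) and is lightly damped: a load let go all at once drops fast and bounces.

How it is judged:
At the end, for the whole second after the job is handed in: The red tin hangs by its bail in the hook's trough (within 20 mm), released and nearly still, over 15 mm clear of the bench; the scale has sunk over 22 mm and its pointer rests (under 15 mm/s); the blue tin is within 30 mm of its start (z of hook in the frame of red_tin between 0.11 and 0.14 m and y of hook in the frame of red_tin between -0.025 and 0.025 m and x of hook in the frame of red_tin between -0.02 and 0.02 m and value of joint scale above 0.022 m and velocity of joint scale between -0.015 and 0.015 m/s and height (world z) of red_tin above 0.015 m and linear speed of red_tin below 0.05 m/s and distance of blue_tin from where it was at the start of the episode below 0.03 m); the robot touches nothing.
It fails at once if the scale's pointer jumps down: faster than 0.18 m/s (load dropped on the hook) (velocity of joint scale above 0.18 m/s).
It fails at once if the scale's pointer jumps up: faster than 0.18 m/s (hook pushed down and let go) (velocity of joint scale below -0.18 m/s).
It fails at once if the blue tin is moved by more than 30 mm (distance of blue_tin from where it was at the start of the episode above 0.03 m).
It also fails if it takes over 64 s, if anything falls off the work surface, if the arm or the gripper's body presses on something with over 40 N, if the wrist force passes 120 N, or if a joint passes its speed limit or range.

### The arm

A 7-joint arm with a two-finger parallel gripper is mounted at the origin on the work surface. World frame = base frame: x ahead of the robot, y to its left, z up, the work surface at z = 0. Lengths are in m, angles in rad, forces in N, time in s.
With the tool pointing down it reaches from about 0.425 to 0.925 m from the base axis. Payload 6.8 kg.
Tool frame: the origin (TCP) lies where the fingers leave the gripper's body, on its centre line; the fingertips stand 73 mm ahead of it and the grasp point (between the pads) lies 54 mm ahead of it; z points along the fingers, y is the line along which they close (so a half turn about z gives the same grasp; the last joint's range is limited). The gripper opens to 85 mm and grips with 20 to 120 N. Pads are 22 mm wide; open, the fingers measure 114 mm over their backs; the gripper's body (76 mm by 85 mm) begins 54 mm behind the grasp point. The pads swing forward as they close: fully open they stand 13 mm farther back than shut.
Start: joints at [1.164, 0.477, 0.022, 1.555, -0.011, 1.109, -0.083], TCP at [0.199, -0.645, 0.304] pointing down, gripper open.
Joint ranges: [-2.96, 2.96], [-0.34, 2.1], [-1.41, 1.46], [0.24, 2.44], [-1.37, 4.51], [0.17, 1.92], [-2.96, 2.96]. Speed limits (rad/s): [2.39, 2.39, 3.14, 3.14, 3.14, 3.14, 3.14].

### API

Orientations are given as a rotation vector (axis times angle).
In Python, from bench import r, imaging, get_obs gives the robot as it stands (r), with the cameras (imaging) and the readings as plain functions.
- The arm moves only by the shell command python3 drive.py [OPENING] [FORCE], which reads ROWS from standard input. ROWS is one flat JSON list of numbers that holds 1 to 5 rows one after another, with no inner brackets; each row has 6 numbers: dx, dy, dz in fractions of the full range, 1 being 0.4 m, then a rotation vector rx, ry, rz in a scale on which 1.0 is 2 rad; each row is the pose to reach, as a shift and turn from the pose commanded when the command began, along the tool's axes at that moment; what a row does not reach only later rows make up. A row lasts 1/10 s, in which the tool goes at most 0.05 m and 0.15 rad, less where a joint would pass 70% of its speed; a pose out of reach is approached as far as the arm can. OPENING is the finger opening in m, set as the command begins (- or left out keeps the last). The fingers move at their own pace and stop on an object; FORCE is the grip in N (left out, the last holds). Time passes only in rows, so rows that do not move let the fingers close. It prints the time, the measured TCP pose, the force, the opening and the grip force at its end. No shift or turn number may pass 1 either way. Input that does not fit is refused with a message, and nothing moves.
- get_obs(): the state, without advancing time (a new reading comes with each control period).
- imaging.grab_frame(name): name is "scene" or "side" or "wrist"; returns (picture, depth): 420x560x3 uint8, blue, green, red; 420x560 float32, m along the optical axis (not along the pixel's ray), 0 where there is no reading.
- imaging.camera_info(name): a dict with "camera_matrix" (3x3 intrinsics, pixels), "k1" (the pictures are not rectified: a ray, as slopes to the right and down, at radius r is drawn at 1 + k1 r^2 times it, then the intrinsics apply), "R" (3x3) and "t" (3): a world point X has camera coordinates R X + t. Camera axes: x right, y down, z forward; pixel columns grow to the right and rows downward; lengths in m; the calibration is good to about 2 mm. A picture is of the moment at which its call begins: read the wrist's pose just before it. camera_info takes no time and is no camera call; for the wrist camera it gives the pose at the moment of the call.
- r.hand_in(): hands the job in; it is judged then, once.
The state is a dict: "clock": time; "joints": joint angles; "qvel": joint speeds; "tau": joint torques, N m; "tcp_pos": TCP position; "orientation": TCP orientation; "contact_force": force on the tool from outside, world axes, zero at the start; "moment": the same for the moment, N m; "grip_width": finger opening in m; "gripper_force": force on a finger pad.
Only numpy, scipy, OpenCV 4.12 (cv2) and the standard library are available. Lean on these libraries where they do the work, as an engineer would, in place of code of your own. Each camera call takes 0.05 s, during which the arm holds its last target. There are 200 camera calls.

## Working session

There is one attempt and no reset: what is moved stays moved. The work goes in short steps, Python scripts to look and compute and a shell command to move; the robot and the scene stay as the last step left them, time stands still between calls to the robot, and variables do not carry over. Pictures are saved under pics/ and viewed, at most 12 in all, crops included, and the job is handed in when it is done.

```bash
ls; mkdir -p pics
python3 - <<'E'
from bench import r, imaging, get_obs
import cv2
o=get_obs();print(o)
for n in("scene","side"):
    im,d=imaging.grab_frame(n);cv2.imwrite(f"pics/{n}0.png",im)
    import numpy as np;np.savez(f"{n}0.npz",im=im,d=d);print(imaging.camera_info(n))
a=cv2.imread("pics/scene0.png")
E
```

```text
bench.py
drive.py
pics
{'clock': 0.0, 'joints': array([ 1.1638709 ,  0.47783425,  0.02232629,  1.55647851, -0.01148284,
        1.10928841, -0.08310009]), 'qvel': array([ 6.88986496e-04, -7.55716601e-04,  9.07066592e-04, -5.75129348e-06,
        1.58978151e-03,  3.15278987e-04, -1.15999908e-03]), 'tau': array([-7.92009837e-05, -5.96452832e+01,  1.60824817e+00, -2.81201470e+01,
        1.25735908e-02,  9.50448884e-03, -3.47862760e-05]), 'tcp_pos': array([ 0.19857842, -0.6446379 ,  0.30289101]), 'orientation': array([-3.10477083e+00, -4.67440166e-01,  6.71688382e-04]), 'contact_force': array([ 0.30522598, -0.39395417,  0.27813958]), 'moment': array([-0.01522538, -0.0183574 , -0.00430432]), 'gripper_force': 0.0, 'grip_width': 0.08526948216701043}
{'camera_matrix': array([[525.58812599,   0.        , 278.56366508],
       [  0.        , 525.58812599, 205.59064595],
       [  0.        ,   0.        ,   1.        ]]), 'k1': -0.06798359263986843, 'R': array([[ 7.96995434e-01,  6.03984901e-01,  7.19569638e-04],
       [ 4.94178834e-01, -6.51413648e-01, -5.75714806e-01],
       [-3.47254313e-01,  4.59197668e-01, -8.17650258e-01]]), 't': array([-0.48913269, -0.19037514,  1.69569354])}
{'camera_matrix': array([[390.08212067,   0.        , 273.03492144],
       [  0.        , 390.08212067, 210.74521938],
       [  0.        ,   0.        ,   1.        ]]), 'k1': -0.09934363816334985, 'R': array([[-0.99830729, -0.05321274, -0.02347241],
       [-0.00748395,  0.51776509, -0.8554901 ],
       [ 0.05767617, -0.85386633, -0.5172869 ]]), 't': array([0.56586167, 0.11055385, 0.84603662])}
```

View pics/scene0.png

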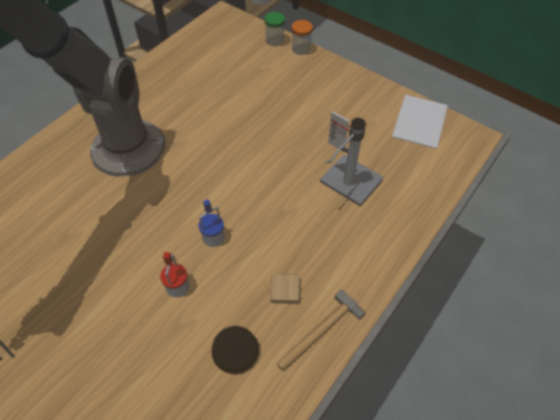

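View pics/side0.png

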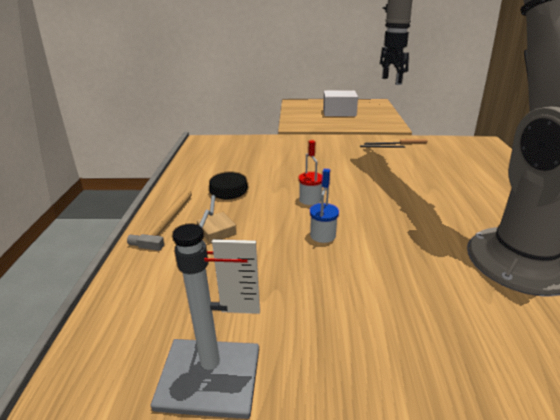

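The scene view shows the red tin's lid at about (174,273) with its grip at (168,258), and the blue lid at (211,226). The column top is at (357,125), and the hook wire runs around (342,205). In the side view the column top is at (189,236) and the hook wire is near (207,212). I'll zoom in on the hook and tin and measure.

```bash
cat > h.py <<'E'
import numpy as np,cv2
from scipy.spatial.transform import Rotation as Ro
def ray(ci,uv):
    K=ci["camera_matrix"];k=np.array([ci["k1"],0,0,0.]);
    p=cv2.undistortPoints(np.array([[uv]],float),K,k)[0,0]
    return -ci["R"].T@ci["t"], ci["R"].T@np.array([p[0],p[1],1])
def onz(ci,uv,z):
    c,d=ray(ci,uv);return c+d*(z-c[2])/d[2]
def proj(ci,X):
    return cv2.projectPoints(np.array(X,float).reshape(-1,3),cv2.Rodrigues(ci["R"])[0],ci["t"],ci["camera_matrix"],np.array([ci["k1"],0,0,0.]))[0][:,0]
def two(a,ua,b,ub):
    c1,d1=ray(a,ua);c2,d2=ray(b,ub)
    s=np.linalg.lstsq(np.c_[d1,-d2],c2-c1,rcond=None)[0]
    p,q=c1+s[0]*d1,c2+s[1]*d2
    return (p+q)/2,np.linalg.norm(p-q)
def mask(im,col):
    h=cv2.cvtColor(im,cv2.COLOR_BGR2HSV);H,S,V=cv2.split(h)
    m=(S>150)&(V>60)&(((H<6)|(H>174)) if col=="red" else ((H>110)&(H<130)))
    return m.astype(np.uint8)
def blobs(im,col):
    n,l,st,c=cv2.connectedComponentsWithStats(mask(im,col),connectivity=4)
    return [(st[i].tolist(),c[i].round(1).tolist()) for i in range(1,n) if st[i][4]>12]
E
python3 - <<'E'
from bench import r, imaging, get_obs
from h import *
ims={n:np.load(n+"0.npz")["im"] for n in("scene","side")}
for n in ims:
    ci=imaging.camera_info(n)
    for c in("red","blue"):
        for b in blobs(ims[n],c): print(n,c,b,onz(ci,b[1],.072).round(3),onz(ci,b[1],.155).round(3))
a=cv2.resize(ims["scene"][100:220,290:400],None,fx=5,fy=5,interpolation=cv2.INTER_CUBIC)
b=cv2.resize(ims["side"][170:290,150:270],None,fx=5,fy=5,interpolation=cv2.INTER_CUBIC)[:,:]
cv2.imwrite("pics/hook.png",cv2.resize(np.hstack([a[:600,:400],b[:600,:400]]),(800,600)))
E
```

```text
scene red ([164, 253, 6, 6, 31], [166.6, 255.5]) [ 0.423 -0.237  0.072] [ 0.468 -0.263  0.155]
scene red ([161, 264, 26, 24, 385], [174.3, 275.9]) [ 0.481 -0.269  0.072] [ 0.522 -0.292  0.155]
side red ([309, 141, 6, 15, 78], [311.2, 147.7]) [ 0.468 -0.477  0.072] [ 0.477 -0.272  0.155]
side red ([299, 172, 23, 14, 243], [310.0, 178.5]) [ 0.478 -0.256  0.072] [ 0.485 -0.09   0.155]
side red ([204, 257, 43, 5, 120], [225.4, 259.7]) [0.653 0.1   0.072] [0.629 0.204 0.155]
```

View pics/hook.png

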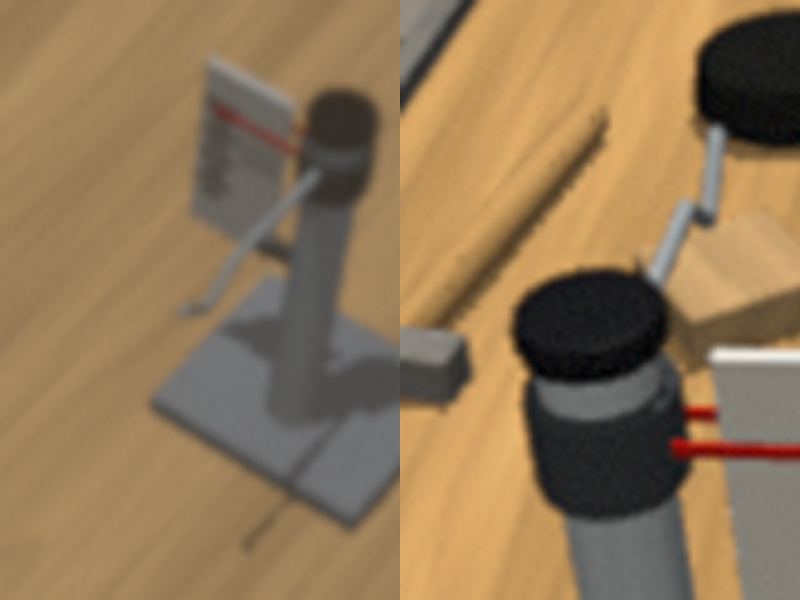

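Run:
```python
from bench import r, imaging, get_obs
from h import *
S=imaging.camera_info("scene");D=imaging.camera_info("side")
for n,a,b in(("tip",(327,162.2),(213.6,195.6)),("trough",(331.4,160.6),(211,213.6)),("armbend",(337,152),(207.4,211)),("armcap",(353.6,135.6),(201,225)),("captop",(358.4,124),(189,231.6))):
    p,e=two(S,a,D,b);print(n,p.round(4),round(e,4))
print(onz(S,(358.4,124),.274),onz(D,(189,231.6),.274),"blue",onz(S,(211,226),.072))
W=imaging.camera_info("wrist");o=get_obs();R=Ro.from_rotvec(o["orientation"]).as_matrix()
print("R",R.round(3));print("cam in tool",R.T@(-W["R"].T@W["t"]-o["tcp_pos"]),(W["R"]@R).round(3),W["camera_matrix"])
print("move",R.T@(np.array([.478,-.265,.33])-o["tcp_pos"]))
```

```text
tip [0.6497 0.1548 0.2452] 0.0028
trough [0.6498 0.1798 0.2271] 0.0001
armbend [0.6508 0.2001 0.2438] 0.0024
armcap [0.6527 0.262  0.2571] 0.0164
captop [0.6528 0.2949 0.2707] 0.0027
[0.65545557 0.29235925 0.274     ] [0.64992498 0.2990715  0.274     ] blue [ 0.45499107 -0.09633711  0.072     ]
R [[ 0.956  0.294 -0.001]
 [ 0.294 -0.956  0.002]
 [-0.    -0.002 -1.   ]]
cam in tool [ 0.08350145  0.00149357 -0.07015089] [[ 0.001  1.    -0.   ]
 [-0.945  0.001 -0.326]
 [-0.326  0.001  0.945]] [[363.97924082   0.         283.70159437]
 [  0.         363.97924082 210.48077067]
 [  0.           0.           1.        ]]
move [ 0.37883608 -0.28064757 -0.02657287]
```

The manual's scale: shifts go in shares of 0.4 m and turns go in shares of 2 rad. Converting my numbers, 0.2 m / 0.4 = 0.5, 0.16 m / 0.4 = 0.4.

```bash
echo '[0.1, -0.075, -0.015, 0, 0, 0, 0.2, -0.15, -0.03, 0, 0, 0, 0.3, -0.225, -0.045, 0, 0, 0, 0.4, -0.3, -0.06, 0, 0, 0, 0.5, -0.3675, -0.075, 0, 0, 0]' | python3 drive.py 0.06; echo '[0.09, -0.0675, -0.015, 0, 0, 0, 0.18, -0.1325, -0.03, 0, 0, 0, 0.27, -0.2, -0.045, 0, 0, 0, 0.36, -0.2675, -0.06, 0, 0, 0, 0.45, -0.3325, -0.075, 0, 0, 0]' | python3 drive.py; echo '[0, 0, 0, 0, 0, 0, 0, 0, 0, 0, 0, 0, 0, 0, 0, 0, 0, 0]' | python3 drive.py
python3 - <<'E'
from bench import r, imaging, get_obs
from h import *
import pickle
W=imaging.camera_info("wrist");im,d=imaging.grab_frame("wrist");cv2.imwrite("pics/w1.png",im);pickle.dump((W,im,d,get_obs()),open("w1.pkl","wb"))
for b in blobs(im,"red"):print(b,onz(W,b[1],.072).round(4),onz(W,b[1],.176).round(4))
E
```

```text
clock: 0.6
tcp_pos: [0.3471, -0.4438, 0.3338]
orientation: [-3.106, -0.467, 0.001]
contact_force: [1.2, 0.1, 0.8]
grip_width: 0.06
gripper_force: 0.0
clock: 1.1
tcp_pos: [0.48, -0.2639, 0.364]
orientation: [-3.106, -0.468, 0.001]
contact_force: [0.4, -0.7, -0.3]
grip_width: 0.0599
gripper_force: 0.0
clock: 1.4
tcp_pos: [0.4784, -0.2668, 0.3634]
orientation: [3.107, 0.465, -0.002]
contact_force: [-0.4, 0.2, 0.9]
grip_width: 0.0596
gripper_force: 0.0
([250, 140, 67, 51, 2421], [281.7, 164.4]) [ 0.4855 -0.2643  0.072 ] [ 0.5066 -0.2584  0.176 ]
([261, 184, 53, 33, 810], [285.4, 199.6]) [ 0.451  -0.2789  0.072 ] [ 0.482  -0.2688  0.176 ]
```

View pics/w1.png

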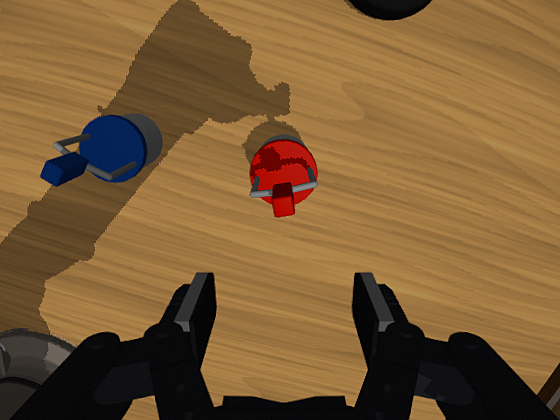

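The wrist view shows the red lid at (284,172), bail ends near (252,194) and (316,184), and the grip around (284,200). The blue tin is at (115,148). I'll zoom in on the grip for its pose.

Run:
```python
import pickle,cv2
W,im,d,o=pickle.load(open("w1.pkl","rb"))
cv2.imwrite("pics/w1c.png",cv2.resize(im[135:225,240:330],None,fx=6,fy=6,interpolation=cv2.INTER_CUBIC))
```

```text
(no output)
```

View pics/w1c.png

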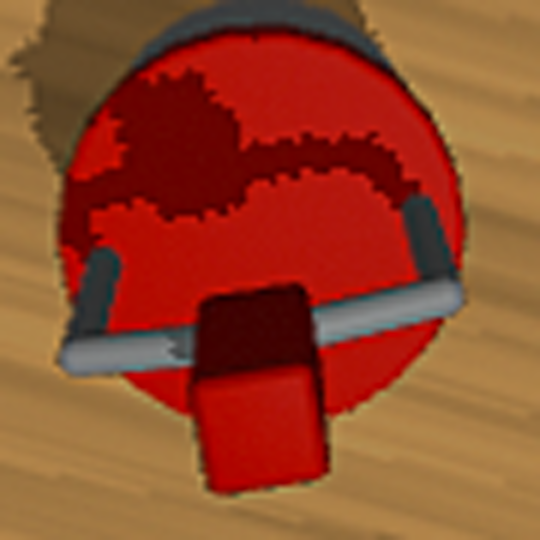

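The crop shows the grip's top face with corners at (193,380), (318,362), (328,478) and (213,493). The bail wire's ends are at (75,357) and (452,293).

Run:
```python
import pickle
from h import *
W,im,d,o=pickle.load(open("w1.pkl","rb"))
f=lambda x,y:(240+(x+.5)/6-.5,135+(y+.5)/6-.5)
P=np.array([onz(W,f(*c),.176) for c in((193,380),(318,362),(328,478),(213,493))]);print(P.round(4),P.mean(0),np.linalg.norm(np.diff(P,axis=0),axis=1))
yaw=lambda v:np.degrees(np.arctan2(v[1],v[0]))
print("grip y-edge",yaw(P[1]-P[0]),yaw(P[2]-P[3]))
a,b=onz(W,f(75,357),.127),onz(W,f(452,293),.127);print(a,b,(a+b)/2,np.linalg.norm(a-b),yaw(b-a))
R=Ro.from_rotvec(o["orientation"]).as_matrix();print("tool y yaw",yaw(R[:,1]), o["joints"])
# lid centre from its outline
m=mask(im,"red");print(onz(W,f(262,228),.072))
```

```text
[[ 0.4803 -0.2587  0.176 ]
 [ 0.487  -0.2728  0.176 ]
 [ 0.473  -0.2785  0.176 ]
 [ 0.4668 -0.2653  0.176 ]] [ 0.47678864 -0.26883817  0.176     ] [0.01556914 0.0152143  0.01455446]
grip y-edge -64.39126147445363 -65.04581740770035
[ 0.4636931  -0.24405184  0.127     ] [ 0.48904947 -0.29371547  0.127     ] [ 0.47637128 -0.26888366  0.127     ] 0.05576218467998352 -62.95286248082743
tool y yaw -73.02997649580324 [ 0.56200523  0.22511038 -0.19730931  1.7780086   0.04880262  1.14417251
 -0.92531582]
[ 0.47784381 -0.26829173  0.072     ]
```

Converted, 0.1 m / 0.4 = 0.25, 0.03 m / 0.4 = 0.075, -0.157 rad / 2 = -0.0785.

```bash
echo '[-0.0025, 0.0025, 0.075, 0, 0, -0.04, -0.005, 0.0025, 0.15, 0, 0, -0.0785, -0.005, 0.0025, 0.2125, 0, 0, -0.0785, -0.005, 0.0025, 0.25, 0, 0, -0.0785, -0.005, 0.0025, 0.25, 0, 0, -0.0785]' | python3 drive.py 0.045; echo '[0, 0, 0, 0, 0, 0, 0, 0, 0, 0, 0, 0]' | python3 drive.py
python3 - <<'E'
from bench import r, imaging, get_obs
from h import *
o=get_obs();R=Ro.from_rotvec(o["orientation"]).as_matrix();print(R.round(4),np.degrees(np.arctan2(R[1,1],R[0,1])),o["tcp_pos"])
print(R.T@(np.array([.4768,-.2687,.217])-o["tcp_pos"]))
E
```

```text
clock: 1.95
tcp_pos: [0.4756, -0.2682, 0.2614]
orientation: [-3.059, -0.705, 0.007]
contact_force: [-0.7, 0.1, 0.6]
grip_width: 0.0452
gripper_force: 0.0
clock: 2.15
tcp_pos: [0.4781, -0.268, 0.2651]
orientation: [3.06, 0.708, 0.002]
contact_force: [0.6, -0.5, -0.6]
grip_width: 0.045
gripper_force: 0.0
[[ 8.984e-01  4.392e-01  1.600e-03]
 [ 4.392e-01 -8.984e-01 -9.000e-04]
 [ 1.100e-03  1.500e-03 -1.000e+00]] -63.94690237283483 [ 0.47810562 -0.26801088  0.26505165]
[-1.52709634e-03 -2.88048557e-05  4.80500571e-02]
```

Converted, 0.047 m / 0.4 = 0.1175, 0.037 m / 0.4 = 0.0925.

```bash
echo '[-0.0025, 0, 0.05, 0, 0, 0, -0.0025, 0, 0.0925, 0, 0, 0, -0.0025, 0, 0.1175, 0, 0, 0, -0.0025, 0, 0.1175, 0, 0, 0, -0.0025, 0, 0.1175, 0, 0, 0]' | python3 drive.py; echo '[0, 0, 0, 0, 0, 0, 0, 0, 0, 0, 0, 0, 0, 0, 0, 0, 0, 0, 0, 0, 0, 0, 0, 0, 0, 0, 0, 0, 0, 0]' | python3 drive.py 0 50;echo '[0, 0, 0, 0, 0, 0, 0, 0, 0, 0, 0, 0]' | python3 drive.py
python3 - <<'E'
from bench import r, imaging, get_obs
from h import *
W=imaging.camera_info("wrist");im,d=imaging.grab_frame("wrist");cv2.imwrite("pics/w2.png",im)
E
```

```text
clock: 2.65
tcp_pos: [0.4773, -0.2679, 0.2177]
orientation: [3.06, 0.709, 0.001]
contact_force: [0.2, 0.2, 1.2]
grip_width: 0.0447
gripper_force: 0.0
clock: 3.15
tcp_pos: [0.4774, -0.2677, 0.2177]
orientation: [3.06, 0.71, 0.002]
contact_force: [-1.2, 2.1, 6.8]
grip_width: 0.015
gripper_force: 50.0
clock: 3.35
tcp_pos: [0.4774, -0.2677, 0.2177]
orientation: [3.06, 0.71, 0.002]
contact_force: [-1.4, 0.9, 6.5]
grip_width: 0.0148
gripper_force: 50.0
```

View pics/w2.png

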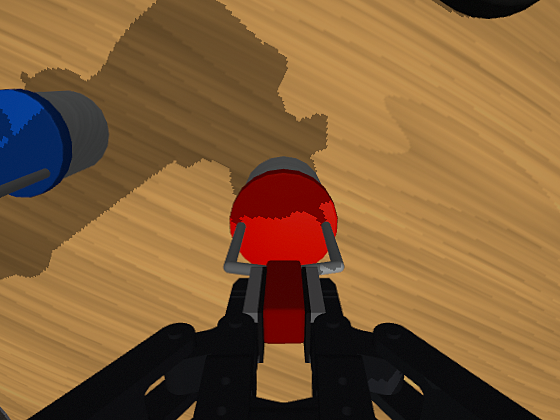

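The grip is seated square between the pads. Next I lift it and check the force.

Converted, -0.12 m / 0.4 = -0.3, -0.095 m / 0.4 = -0.2375.

```bash
echo '[0, 0, -0.025, 0, 0, 0, 0, 0, -0.0875, 0, 0, 0, 0, 0, -0.1625, 0, 0, 0, 0, 0, -0.2375, 0, 0, 0, 0, 0, -0.3, 0, 0, 0]' | python3 drive.py; echo '[0, 0, -0.025, 0, 0, 0, 0, 0, -0.025, 0, 0, 0, 0, 0, -0.025, 0, 0, 0]' | python3 drive.py;  python3 - <<'E'
from bench import r, imaging, get_obs
from h import *
o=get_obs();R=Ro.from_rotvec(o["orientation"]).as_matrix();print(o["tcp_pos"],o["joints"])
print(R.T@(np.array([.65,-.2,.347])-o["tcp_pos"]),R.T@(np.array([.65,.06,.347])-o["tcp_pos"]))
E
```

```text
clock: 3.9
tcp_pos: [0.4766, -0.2677, 0.3385]
orientation: [3.06, 0.71, -0.0]
contact_force: [-0.1, 0.4, -2.8]
grip_width: 0.0155
gripper_force: 49.2
clock: 4.2
tcp_pos: [0.4762, -0.2675, 0.3455]
orientation: [-3.059, -0.709, 0.003]
contact_force: [-0.2, -0.0, -3.4]
grip_width: 0.015
gripper_force: 49.1
[ 0.47619024 -0.2674734   0.34554219] [ 0.58308557  0.23917761 -0.22030548  1.80281128  0.05779834  1.10807436
 -0.77215902]
[ 0.18576485  0.01590468 -0.00175514] [ 0.30019274 -0.21756096 -0.00152712]
```

Converted, 0.186 m / 0.4 = 0.465, 0.016 m / 0.4 = 0.04.

```bash
echo '[0.075, 0.0075, 0, 0, 0, 0, 0.175, 0.015, 0, 0, 0, 0, 0.275, 0.025, 0, 0, 0, 0, 0.375, 0.0325, 0, 0, 0, 0, 0.465, 0.04, -0.005, 0, 0, 0]' | python3 drive.py; echo '[0.055, -0.1125, 0, 0, 0, -0.06, 0.11, -0.225, 0, 0, 0, -0.12, 0.165, -0.3375, 0, 0, 0, -0.18, 0.22, -0.45, 0, 0, 0, -0.24, 0.2625, -0.5375, 0, 0, 0, -0.3]' | python3 drive.py
python3 - <<'E'
from bench import r, imaging, get_obs
from h import *
o=get_obs();R=Ro.from_rotvec(o["orientation"]).as_matrix();print(o["tcp_pos"],o["joints"],np.degrees(np.arctan2(R[1,1],R[0,1])))
print(R.T@(np.array([.65,.07,.347])-o["tcp_pos"]))
E
```

```text
clock: 4.7
tcp_pos: [0.6518, -0.1989, 0.3459]
orientation: [-3.058, -0.71, 0.006]
contact_force: [0.9, -0.5, -3.3]
grip_width: 0.015
gripper_force: 49.2
clock: 5.2
tcp_pos: [0.6494, 0.0429, 0.3466]
orientation: [-2.705, -1.592, 0.004]
contact_force: [1.6, 0.6, -3.7]
grip_width: 0.0151
gripper_force: 49.9
[0.64935078 0.04289891 0.34655671] [ 0.15326941  0.44144435 -0.43868252  1.54172034  0.19336077  1.20532704
 -0.82546018] -29.05288573790709
[ 0.02400596 -0.01259481 -0.00041426]
```

Now finish the rotation (about 28° more) at y ≈ 0.06, then look again.

Converted, 0.016 m / 0.4 = 0.04, 0.01 m / 0.4 = 0.025, -0.49 rad / 2 = -0.245.

```bash
echo '[0.01, -0.005, 0, 0, 0, -0.06, 0.025, -0.015, 0, 0, 0, -0.12, 0.04, -0.0225, 0, 0, 0, -0.18, 0.04, -0.0225, 0, 0, 0, -0.245, 0.04, -0.0225, 0, 0, 0, -0.245]' | python3 drive.py;echo '[0, 0, 0, 0, 0, 0, 0, 0, 0, 0, 0, 0, 0, 0, 0, 0, 0, 0, 0, 0, 0, 0, 0, 0]' | python3 drive.py
python3 - <<'E'
from bench import r, imaging, get_obs
from h import *
import pickle
o=get_obs();R=Ro.from_rotvec(o["orientation"]).as_matrix();print(R.round(4),o["tcp_pos"],o["joints"],np.degrees(np.arctan2(R[1,1],R[0,1])))
out={}
for n in("scene","side","wrist"):
    ci=imaging.camera_info(n);im,d=imaging.grab_frame(n);out[n]=(ci,im,d);cv2.imwrite(f"pics/{n}3.png",im)
pickle.dump((out,o),open("v3.pkl","wb"))
S,D=out["scene"],out["side"]
p=proj(S[0],[.65,.12,.25])[0].astype(int);q=proj(D[0],[.65,.12,.25])[0].astype(int)
c=lambda im,p:cv2.resize(cv2.copyMakeBorder(im,100,100,100,100,0)[p[1]+30:p[1]+150,p[0]+60:p[0]+140],None,fx=5,fy=5,interpolation=cv2.INTER_CUBIC)
print(p,q);cv2.imwrite("pics/c3.png",np.hstack([c(S[1],p),c(D[1],q)]))
E
```

```text
clock: 5.7
tcp_pos: [0.65, 0.0574, 0.3465]
orientation: [-2.245, -2.194, 0.004]
contact_force: [0.0, 0.4, -3.6]
grip_width: 0.0152
gripper_force: 50.0
clock: 6.1
tcp_pos: [0.6506, 0.0574, 0.3488]
orientation: [2.25, 2.192, -0.0]
contact_force: [1.1, 0.1, -2.8]
grip_width: 0.0152
gripper_force: 50.0
[[ 2.600e-02  9.997e-01 -1.000e-04]
 [ 9.997e-01 -2.600e-02 -1.000e-04]
 [-1.000e-04 -1.000e-04 -1.000e+00]] [0.65061337 0.05737067 0.34882084] [ 0.19704699  0.45882973 -0.53678204  1.53017484  0.24367681  1.21986249
 -0.40435952] -1.49078482055256
[318 169] [216 183]
```

View pics/c3.png

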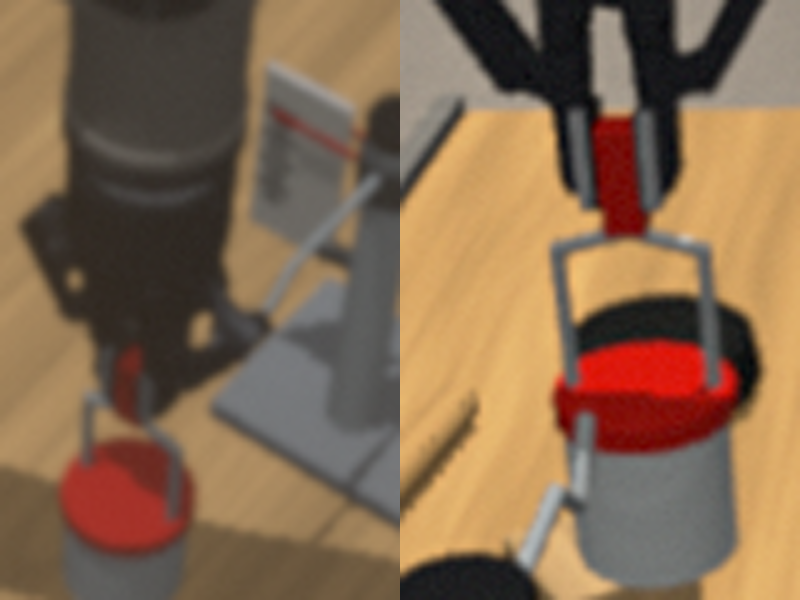

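View pics/wrist3.png

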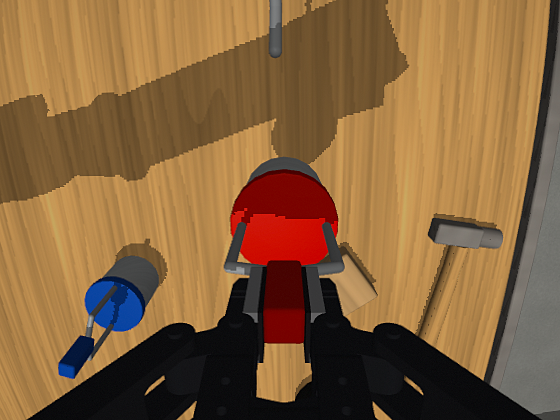

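The wrist view shows the hook's free tip at (275,53), its wire running up at column 276. The bail is centred at column 284 and the blue tin is undisturbed at (115,300). In the side view the tip is left of the bail's centre. Next I measure the lateral offset.

Run:
```python
import pickle
from h import *
out,o=pickle.load(open("v3.pkl","rb"))
W,im,_=out["wrist"];R=Ro.from_rotvec(o["orientation"]).as_matrix()
for n,uv,z in(("tip",(275.3,50),.246),("wire up",(276.5,5),.24),("bail L",(232,267),.127+.131),("bail R",(340,266),.127+.131)):
    p=onz(W,uv,z);print(n,p.round(4),"tool",(R.T@(p-o["tcp_pos"])).round(4))
b=[x for x in blobs(im,"red")];print(b)
# side view check: tip and bail mid, col vs world x
D=out["side"][0];S=out["scene"][0]
t=lambda x,y:(216-40+(x-400)/5,183-70+y/5)
print("side tip ray at z.246",onz(D,t(587,415),.246),"bailends",onz(D,t(558,247),.258),onz(D,t(708,247),.258))
```

```text
tip [0.6492 0.1557 0.246 ] tool [ 0.0983 -0.004   0.1028]
wire up [0.6502 0.1756 0.24  ] tool [ 0.1182 -0.0035  0.1088]
bail L [0.6247 0.0552 0.258 ] tool [-0.0028 -0.0258  0.0908]
bail R [0.6784 0.0544 0.258 ] tool [-0.0022  0.0279  0.0908]
[([231, 169, 107, 175, 10917], [283.8, 242.2])]
side tip ray at z.246 [0.64821764 0.1567618  0.246     ] bailends [0.6772106  0.05265968 0.258     ] [0.62206181 0.05304583 0.258     ]
```

Converted, 0.07 m / 0.4 = 0.175, 0.055 m / 0.4 = 0.1375.

```bash
echo '[0.025, -0.01, 0, 0, 0, 0, 0.0625, -0.0125, 0, 0, 0, 0, 0.1, -0.0125, 0, 0, 0, 0, 0.1375, -0.0125, 0, 0, 0, 0, 0.175, -0.0125, 0, 0, 0, 0]' | python3 drive.py; echo '[0.0375, 0, 0, 0, 0, 0, 0.075, 0, 0, 0, 0, 0, 0.1075, 0, 0, 0, 0, 0, 0.1275, 0, 0, 0, 0, 0, 0.1275, 0, 0, 0, 0, 0]' | python3 drive.py;echo '[0, 0, 0, 0, 0, 0, 0, 0, 0, 0, 0, 0]' | python3 drive.py
python3 - <<'E'
from bench import r, imaging, get_obs
from h import *
o=get_obs();print(o["tcp_pos"],o["contact_force"])
n="wrist";ci=imaging.camera_info(n);im,d=imaging.grab_frame(n)
D,_=imaging.grab_frame("side");s=imaging.camera_info("side");q=proj(s,[.65,.18,.25])[0].astype(int)
c=cv2.resize(D[q[1]-60:q[1]+60,q[0]-40:q[0]+40],None,fx=4,fy=4,interpolation=cv2.INTER_CUBIC)
w=cv2.resize(im[100:340,180:380],(400,480));cv2.imwrite("pics/c4.png",np.hstack([c,w]))
E
```

```text
clock: 6.75
tcp_pos: [0.6473, 0.1298, 0.349]
orientation: [-2.247, -2.195, -0.001]
contact_force: [0.1, 0.1, -3.2]
grip_width: 0.0152
gripper_force: 50.0
clock: 7.25
tcp_pos: [0.6484, 0.1804, 0.3488]
orientation: [-2.246, -2.195, -0.001]
contact_force: [0.1, -0.8, -3.6]
grip_width: 0.0149
gripper_force: 50.0
clock: 7.45
tcp_pos: [0.649, 0.1773, 0.3488]
orientation: [2.25, 2.191, -0.001]
contact_force: [0.3, 0.7, -3.3]
grip_width: 0.0151
gripper_force: 50.0
[0.64895891 0.17727853 0.34877475] [ 0.27850544  0.69654127 -3.31846058]
```

View pics/c4.png

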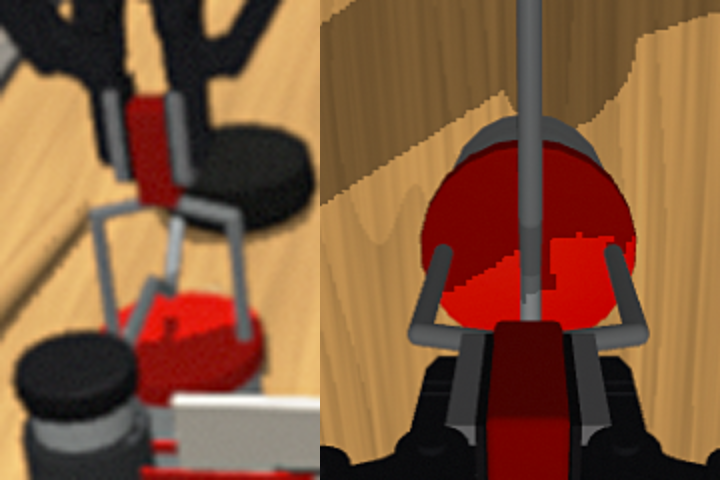

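The hook wire passes centrally through the bail window (column 530 in the wrist crop), with the bail over the trough. Next I lower it slowly.

Converted, 0.023 m / 0.4 = 0.0575, 0.02 m / 0.4 = 0.05.

```bash
echo '[0, 0, 0.0125, 0, 0, 0, 0, 0, 0.025, 0, 0, 0, 0, 0, 0.0375, 0, 0, 0, 0, 0, 0.05, 0, 0, 0, 0, 0, 0.0575, 0, 0, 0]' | python3 drive.py; for i in 1 ; do echo '[0, 0, 0.0075, 0, 0, 0, 0, 0, 0.015, 0, 0, 0, 0, 0, 0.0225, 0, 0, 0, 0, 0, 0.03, 0, 0, 0, 0, 0, 0.0375, 0, 0, 0]' | python3 drive.py;  echo '[0, 0, 0.0075, 0, 0, 0, 0, 0, 0.015, 0, 0, 0, 0, 0, 0.0225, 0, 0, 0, 0, 0, 0.03, 0, 0, 0, 0, 0, 0.03, 0, 0, 0]' | python3 drive.py; done
```

```text
clock: 8.05
tcp_pos: [0.6485, 0.1784, 0.325]
orientation: [-2.249, -2.193, 0.001]
contact_force: [0.0, -0.0, -3.4]
grip_width: 0.0153
gripper_force: 50.0
clock: 8.55
tcp_pos: [0.6488, 0.1786, 0.3109]
orientation: [2.249, 2.193, 0.001]
contact_force: [-0.5, 0.4, -2.6]
grip_width: 0.0151
gripper_force: 50.2
clock: 9.05
tcp_pos: [0.6487, 0.1786, 0.2986]
orientation: [-2.249, -2.194, 0.0]
contact_force: [0.1, 0.6, -1.5]
grip_width: 0.015
gripper_force: 50.3
```

Converted, 0.014 m / 0.4 = 0.035, 0.012 m / 0.4 = 0.03.

```bash
echo '[0, 0, 0.0075, 0, 0, 0, 0, 0, 0.015, 0, 0, 0, 0, 0, 0.0225, 0, 0, 0, 0, 0, 0.03, 0, 0, 0, 0, 0, 0.035, 0, 0, 0]' | python3 drive.py;  echo '[0, 0, 0, 0, 0, 0, 0, 0, 0, 0, 0, 0, 0, 0, 0, 0, 0, 0, 0, 0, 0, 0, 0, 0, 0, 0, 0, 0, 0, 0]' | python3 drive.py
cat > f.py <<'E'
from bench import r, imaging, get_obs
import numpy as np
F=[]
for i in range(12):
    imaging.grab_frame("wrist");o=get_obs();F.append(o["contact_force"])
print(np.mean(F,0).round(2),np.std(F,0).round(2),o["tcp_pos"])
E
python3 f.py
```

```text
clock: 9.55
tcp_pos: [0.6488, 0.1787, 0.2847]
orientation: [2.249, 2.194, 0.001]
contact_force: [0.5, 0.9, 0.8]
grip_width: 0.0149
gripper_force: 50.4
clock: 10.05
tcp_pos: [0.6488, 0.1787, 0.2851]
orientation: [2.249, 2.193, 0.001]
contact_force: [0.1, 1.3, 0.3]
grip_width: 0.0153
gripper_force: 50.4
[0.86 1.88 0.02] [0.48 0.3  0.37] [0.64870814 0.17857281 0.28491361]
```

Converted, 0.002 m / 0.4 = 0.005, 0.001 m / 0.4 = 0.0025.

```bash
echo '[0.0025, 0, 0, 0, 0, 0, 0.005, 0, 0, 0, 0, 0, 0.005, 0, 0, 0, 0, 0, 0.005, 0, 0, 0, 0, 0]' | python3 drive.py; python3 f.py; python3 f.py
```

```text
clock: 11.05
tcp_pos: [0.6486, 0.1799, 0.2847]
orientation: [2.249, 2.193, -0.002]
contact_force: [0.4, -1.4, -0.1]
grip_width: 0.0153
gripper_force: 50.5
[-0.01 -2.22 -0.11] [0.66 0.8  0.43] [0.64872149 0.18011709 0.28481197]
[-0.39 -3.85 -0.21] [0.5  0.48 0.42] [0.64877274 0.18030524 0.28484493]
```

Converted, -0.0014 m / 0.4 = -0.0035, -0.001 m / 0.4 = -0.0025.

```bash
echo '[-0.0025, 0, 0, 0, 0, 0, -0.0035, 0, 0, 0, 0, 0, -0.0035, 0, 0, 0, 0, 0]' | python3 drive.py; python3 f.py; python3 f.py
```

```text
clock: 12.55
tcp_pos: [0.6487, 0.1799, 0.2851]
orientation: [-2.248, -2.194, -0.002]
contact_force: [-0.0, -1.1, 0.4]
grip_width: 0.0153
gripper_force: 50.5
[0.2  0.18 0.21] [0.35 0.62 0.45] [0.6486576  0.17968326 0.28500662]
[0.31 2.35 0.19] [0.37 0.71 0.33] [0.64867092 0.17946061 0.28499712]
```

Converted, 0.0006 m / 0.4 = 0.0015.

```bash
echo '[0.0015, 0, 0, 0, 0, 0, 0.0015, 0, 0, 0, 0, 0, 0.0015, 0, 0, 0, 0, 0, 0.0015, 0, 0, 0, 0, 0, 0.0015, 0, 0, 0, 0, 0]' | python3 drive.py - 20; python3 f.py
```

```text
clock: 14.25
tcp_pos: [0.6487, 0.1796, 0.2849]
orientation: [2.249, 2.193, -0.0]
contact_force: [0.1, 1.7, -0.5]
grip_width: 0.0153
gripper_force: 50.5
[-0.14  1.77 -0.09] [0.41 0.47 0.6 ] [0.64871927 0.17967601 0.2848924 ]
```

Converted, 0.0004 m / 0.4 = 0.001.

```bash
echo '[0.001, 0, 0, 0, 0, 0, 0.001, 0, 0, 0, 0, 0, 0.001, 0, 0, 0, 0, 0]' | python3 drive.py ; echo '[0, 0, 0, 0, 0, 0, 0, 0, 0, 0, 0, 0, 0, 0, 0, 0, 0, 0, 0, 0, 0, 0, 0, 0, 0, 0, 0, 0, 0, 0]' | python3 drive.py 0.024;  echo '[0, 0, 0, 0, 0, 0, 0, 0, 0, 0, 0, 0, 0, 0, 0, 0, 0, 0, 0, 0, 0, 0, 0, 0, 0, 0, 0, 0, 0, 0]' | python3 drive.py 0.04
python3 - <<'E'
from bench import r, imaging, get_obs
from h import *
n="wrist";im,d=imaging.grab_frame(n)
D,_=imaging.grab_frame("side");s=imaging.camera_info("side");q=proj(s,[.65,.18,.22])[0].astype(int)
c=cv2.resize(D[q[1]-60:q[1]+60,q[0]-40:q[0]+40],None,fx=4,fy=4,interpolation=cv2.INTER_CUBIC)
w=cv2.resize(im[100:340,180:380],(400,480));cv2.imwrite("pics/c5.png",np.hstack([c,w]))
E
```

```text
clock: 15.15
tcp_pos: [0.6488, 0.1798, 0.2848]
orientation: [2.249, 2.193, -0.001]
contact_force: [0.7, -0.3, 0.1]
grip_width: 0.0151
gripper_force: 50.6
clock: 15.65
tcp_pos: [0.6488, 0.18, 0.2849]
orientation: [2.249, 2.193, -0.0]
contact_force: [-0.1, 0.0, 0.1]
grip_width: 0.0237
gripper_force: 0.0
clock: 16.15
tcp_pos: [0.6487, 0.1801, 0.2849]
orientation: [2.249, 2.194, 0.0]
contact_force: [0.2, 0.4, -0.6]
grip_width: 0.0398
gripper_force: 0.0
```

View pics/c5.png

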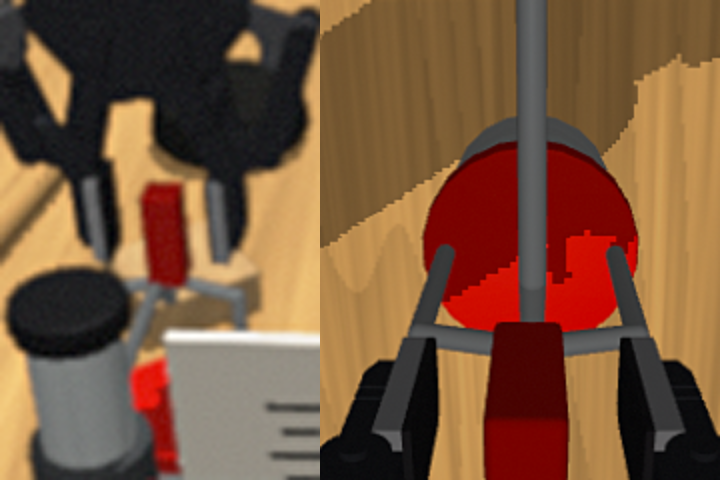

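The tin hangs free: the grip stands centred between open fingers, and the bail rests on the hook. I'll retreat straight up and then check that it's still.

Converted, -0.1 m / 0.4 = -0.25, -0.07 m / 0.4 = -0.175.

```bash
echo '[0, 0, -0.025, 0, 0, 0, 0, 0, -0.0625, 0, 0, 0, 0, 0, -0.1125, 0, 0, 0, 0, 0, -0.175, 0, 0, 0, 0, 0, -0.25, 0, 0, 0]' | python3 drive.py; for i in 1 2 3 4 5 6; do echo '[0, 0, 0, 0, 0, 0, 0, 0, 0, 0, 0, 0, 0, 0, 0, 0, 0, 0, 0, 0, 0, 0, 0, 0, 0, 0, 0, 0, 0, 0]' | python3 drive.py >/dev/null; done
python3 - <<'E'
from bench import r, imaging, get_obs
from h import *
for i in range(10):
    im,_=imaging.grab_frame("side")
    m=mask(im,"red");print([b[1] for b in blobs(im,"red")])
ws=[imaging.grab_frame("wrist")[0] for _ in range(8)]
print([max(blobs(w,"red"),key=lambda b:b[0][4])[1] for w in ws])
s=imaging.grab_frame("scene")[0];b=np.load("scene0.npz")["im"];print("blue diff",cv2.absdiff(s,b)[200:248,195:228].mean(),get_obs()["clock"])
D=im;q=(205,240);c=cv2.resize(D[160:310,150:300],None,fx=4,fy=4,interpolation=cv2.INTER_CUBIC)[:600];cv2.imwrite("pics/c6.png",c)
E
```

```text
clock: 16.75
tcp_pos: [0.6485, 0.1801, 0.3868]
orientation: [-2.249, -2.194, -0.0]
contact_force: [-0.5, 0.7, -0.0]
grip_width: 0.04
gripper_force: 0.0
[[211.8, 215.1], [209.5, 259.4], [226.5, 279.4]]
[[211.9, 215.2], [209.5, 259.4], [226.4, 279.4]]
[[211.8, 215.2], [209.5, 259.4], [226.9, 279.4]]
[[211.8, 215.1], [209.5, 259.4], [226.7, 279.4]]
[[211.8, 215.1], [209.5, 259.4], [226.7, 279.4]]
[[211.8, 215.1], [209.5, 259.4], [226.6, 279.4]]
[[211.8, 215.2], [209.5, 259.5], [226.6, 279.4]]
[[211.8, 215.1], [209.5, 259.5], [226.5, 279.4]]
[[211.8, 215.0], [209.5, 259.4], [226.7, 279.4]]
[[211.8, 215.2], [209.5, 259.5], [226.7, 279.4]]
[[266.4, 175.7], [266.4, 175.6], [266.4, 175.6], [266.4, 175.6], [266.4, 175.6], [266.4, 175.6], [266.4, 175.6], [266.4, 175.6]]
blue diff 3.359638047138047 20.7
```

View pics/c6.png

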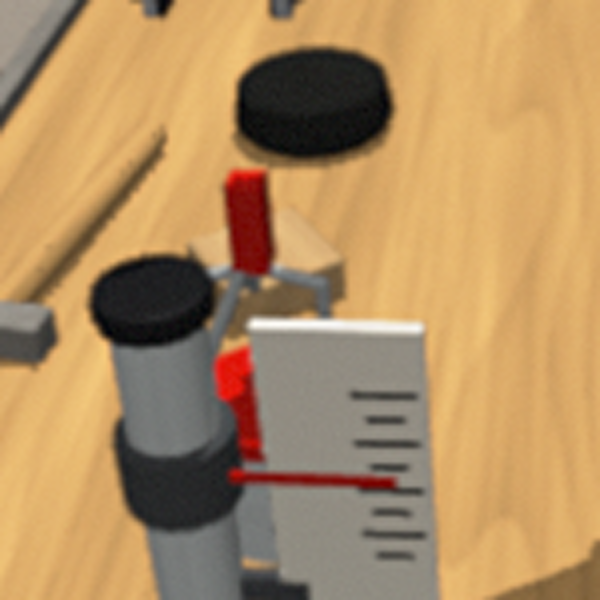

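The tin hangs still on the hook, the pointer has settled mid-plate at about (320,480), and the gripper is clear.

```bash
python3 -c "
from bench import r, imaging, get_obs
print(r.hand_in())"
```

```text
the job is handed in; nothing more can be done
None
```

The job is handed in: the red tin hangs still by its bail on the scale's hook, the pointer has settled, the gripper is clear and the blue tin looks unmoved; the hand-in returned no verdict.

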